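# Copy a slat's slant with a sliding bevel

### The job

Slide the bevel into the corner between the rail and the left side (seen from the robot) of the fixed slat and press it home, until its stock lies flush along the rail and its blade flush along the slat and you feel both bear at once; then lay its lock lever right down. Lift the locked bevel over to the same corner of the loose slat and press it home there along the rail, so that its blade swings that slat round to the same slant, and leave it lying seated there, locked, stock flush on the rail and blade flush on the slat. The glue is fresh, so keep the push on either slat gentle, under 20 newtons, and do not shift the other things on the bench.

Things in the scene. Friction and masses are not known exactly. Their poses are not given: they have to be found in the camera images.
- rail: Pine rail lying on the bench, 40 x 680 x 12 high, held at both ends by hold-down clamps (50 high) behind it; fixed. Origin: its underside centre; y along it (left), x away from the robot, so its near face is at x = -20. A fixed packing strip, 30 wide and 12 high, lies along it at x = -160, under the slats' free ends. All sizes in mm.
- slat1: FIXED slat, right end of the frame, two screws: pine, 30 wide, 12 thick, laid over the rail (12 to 24 above the bench). Origin: its underside over the rail's centre line; x along the slat, from x = +20 to its free end at x = -190 (towards the robot); its left side is y = +15. Yaw to the rail -0.25 to 0.15. Fresh glue: push under 20 N.
- slat2: LOOSE slat, 285 to 305 left of the fixed one; same size, height and axes. Origin on the axis of its single screw, over the rail's centre line, about which it turns against 0.06 N m of friction and stays where it is left. It starts with its free end too far left, yaw to the rail -0.5 to -0.4. Push under 20 N.
- bevel: Loose sliding bevel lying flat, 0.36 kg. This is its stock: dark wood bar 26 wide (x +-13), 32 high, from y = 6 to 106; round brass head of radius 10 about the origin. Origin: on the blade's pivot axis, at the underside. Seated, its axes match the rail's: its x = +13 face lies on the rail's near face, the pivot 33 from the rail's centre line.
- blade: Steel blade of the bevel, 24 wide (y +-12), 4 thick, 17 to 21 above the stock's underside, from x = -135 (long end) to x = +45; it passes over rail and strip. Origin as the bevel's. Starts 0.28 to 0.42 rad anticlockwise from square to the stock; unlocked it turns against 0.03 N m; locked it holds, but creeps under a hard push. Seated, its y = -12 edge lies on the slat's left side.
- lever (a joint): Lock lever over the bevel's pivot, rad: 0 to 0.05 at the start (raised 0.75 rad above level, leaning out over the stock), 0.75 laid right down, flat along the stock; locked above 0.65. It turns about the bevel's x, axis over the pivot, 33 above the underside. Laying it down takes up to about 0.3 N m (8 N near its end), most on the last part; it then stays.
- lever_tip (a point): Top of the lever's end, 57 out from the lever's axis and 13 above it as laid down; the lever is 12 to 14 wide. Raised, this point lies 33 from the pivot along the stock (+y of the bevel) and 81 above the bench; laid down, 57 along and 46 above. Push it round along its arc: straight down on its raised end drives the bevel endways against the slat.
- pencil: Bystander: pencil, 150 long.
- tape_measure: Bystander: black tape measure, 72 x 40 x 66.
- tape_roll: Bystander: roll of masking tape, 96 across, beyond the rail.
- glue: Bystander: cream glue bottle, 160 high, beyond the rail.
- offcut: Bystander: pine offcut, 110 x 89 x 38, right of the frame.
- screw_tray: Bystander: open grey screw tray, 100 x 140 x 35, far left.
- screw_tin: Bystander: round screw tin, 34 across, 22 high, standing between the two slats just beyond the packing strip.

How it is judged:
On the way, in this order (a step that is already met when the one before it is completed fails the run):
1. the bevel is seated in the corner of the fixed slat: stock pressed flush along the rail, blade pressed flush along the slat's left side, with over 1.5 N each (angle between the y axis of bevel and the y axis of rail, either way round below 0.03 rad and angle between the x axis of blade and the x axis of slat1, either way round below 0.03 rad and y of bevel in the frame of slat1 between 0.023 and 0.03 m and x of bevel in the frame of rail between -0.036 and -0.03 m and contact force between blade and slat1 above 1.5 N and contact force between bevel and rail above 1.5 N), for 0.2 s.
2. the lever is laid down with the bevel still in that corner (value of joint lever above 0.65 rad and angle between the y axis of bevel and the y axis of rail, either way round below 0.035 rad and angle between the x axis of blade and the x axis of slat1, either way round below 0.035 rad and y of bevel in the frame of slat1 below 0.033 m and x of bevel in the frame of rail above -0.039 m), for 0.2 s.
3. the locked bevel is pressed home in the corner of the loose slat: stock along the rail, blade flush on the slat with over 1.5 N (value of joint lever above 0.65 rad and angle between the y axis of bevel and the y axis of rail, either way round below 0.03 rad and angle between the x axis of blade and the x axis of slat2, either way round below 0.03 rad and y of bevel in the frame of slat2 between 0.023 and 0.03 m and x of bevel in the frame of rail between -0.036 and -0.03 m and contact force between blade and slat2 above 1.5 N), for 0.2 s.
At the end, for the whole second after the job is handed in: The loose slat is parallel to the fixed one within 0.03 rad; the bevel, lever down, lies at rest flat on the bench in the loose slat's left corner, stock along the rail and blade along the slat within 0.03 rad and about 4 mm (angle between the x axis of slat2 and the x axis of slat1, either way round below 0.03 rad and angle between the y axis of bevel and the y axis of rail, either way round below 0.03 rad and angle between the x axis of blade and the x axis of slat2, either way round below 0.03 rad and y of bevel in the frame of slat2 between 0.023 and 0.031 m and x of bevel in the frame of rail between -0.037 and -0.03 m and value of joint lever above 0.65 rad and height (world z) of bevel below 0.004 m and angle between bevel's own z axis and vertical below 0.05 rad and linear speed of bevel below 0.02 m/s); the robot touches nothing.
It fails at once if a slat is pressed with over 20 N (contact force between any of slat1, slat2 and anything else above 20 N).
It fails at once if a bystander is moved by over 20 mm (distance of any of pencil, tape_measure, tape_roll, glue, offcut, screw_tray, screw_tin from where it was at the start of the episode above 0.02 m).
It also fails if it takes over 69 s, if anything falls off the work surface, if the arm or the gripper's body presses on something with over 40 N, if the wrist force passes 120 N, or if a joint passes its speed limit or range.

### The arm

A 6-joint arm with a two-finger parallel gripper is mounted at the origin on the work surface. World frame = base frame: x ahead of the robot, y to its left, z up, the work surface at z = 0. Lengths are in m, angles in rad, forces in N, time in s.
With the tool pointing down it reaches from about 0.35 to 0.975 m from the base axis. Payload 4.9 kg.
Tool frame: the origin (TCP) lies at the very end of the fingers, on their centre line; the grasp point (between the pads) lies ctrl.grip_point_offset behind it (ctrl.grip_point_offset is the distance from the TCP to the grasp point, in m); z points along the fingers, y is the direction in which the jaws open and shut (so a half turn about z gives the same grasp; the last joint's range is limited). The gripper opens to 85 mm and grips with 20 to 120 N. Pads are 22 mm wide; open, the fingers measure 114 mm over their backs; the gripper's body (76 mm by 85 mm) begins 54 mm behind the grasp point. The pads swing forward as they close: fully open they stand 13 mm farther back than shut.
Start: joints at [1.028, 0.053, 1.613, -0, 1.476, -0.119], TCP at [0.257, 0.57, 0.231] pointing down, gripper open.
Joint ranges: [-3.01, 3.01], [-1.01, 2.22], [0.06, 2.58], [-1.02, 4.17], [0.09, 2.62], [-3.14, 3.14]. Speed limits (rad/s): [2.57, 2.57, 3.14, 3.14, 3.14, 3.14].

### API

Orientations are given as a rotation vector (axis times angle).
In Python, from station import ctrl gives the robot as it stands. The module is installed in compiled form; this text tells all that it offers.
- The arm moves only by the shell command python3 -m creep 'ROWS' [FORCE]. ROWS is JSON, a list of rows, each a list of 5 numbers: the closure in counts, from 0 (fully open) to 255 (shut), then the shift along the tool's x, y, z in mm, then the turn about the tool's z in rad. A call has 1 to 12 rows; each row is the pose to reach, as a shift and turn from the pose commanded when the call began, along the tool's axes at that moment; what a row does not reach only later rows make up. A row lasts 1/12 s, in which the tool goes at most 41.7 mm and 7.16 degrees, less where a joint would pass 70% of its speed; a pose out of reach is approached as far as the arm can. A call with a gripper value outside its range is refused whole. The fingers move at their own pace and stop on an object; FORCE is the grip in N (left out, the last holds). Time passes only in rows, so rows that repeat a pose let the fingers close. It gives the time, the measured TCP pose, the force and the opening at its end, in the units of the state.
- ctrl.get_obs(): the state, without advancing time (a new reading comes with each control period).
- ctrl.get_image(name): name is "scene" or "top"; returns the picture (480x640x3 uint8, red, green, blue); there is no depth.
- ctrl.calibration(name): a dict with "fx", "fy", "cx", "cy" (pixels), "R" (3x3) and "t" (3): a world point X has camera coordinates R X + t. Camera axes: x right, y down, z forward; pixel columns grow to the right and rows downward; lengths in m; the calibration is good to about 2 mm. A picture is of the moment at which its call begins. calibration takes no time and is no camera call.
- ctrl.finish_job(): hands the job in, once; it reports no verdict.
Trained networks look in the newest picture that a camera, given by its name, has taken for a name from the list of things; names that differ only in an ending like _2 or _b are one class to them, and where a whole thing is asked for, a point or a joint stands for the part that bears it (a point fixed in the world has none). Each returns a list of dicts, best first, with "conf" (0 to 1); they miss things now and then, are a little off and sometimes report something else, mostly with a low value. They report only what shows in the picture. A call takes as long as a camera call.
- ctrl.boxes_of(camera, label): "rect" ([left, top, width, height] in pixels, round what is visible of it).
- ctrl.outline_of(camera, label): "mask" (480x640 bool, what is visible of it) and "rect" ([left, top, width, height] in pixels, round what is visible of it).
The state is a dict: "t": time; "q": joint angles; "dq": joint speeds; "effort": joint torques, N m; "tool_pos": TCP position; "tool_rot": TCP orientation; "contact_force": force on the tool from outside, world axes, zero at the start; "wrist_torque": the same for the moment, N m; "opening": finger opening in m.
Only numpy, scipy, OpenCV 4.12 (cv2) and the standard library are available. Lean on these libraries where they do the work, as an engineer would, in place of code of your own. Each camera call takes 0.05 s, during which the arm holds its last target. There are 200 camera calls.

## Working session

There is one attempt and no reset: what is moved stays moved. The work goes in short steps, Python scripts to look and compute and a shell command to move; the robot and the scene stay as the last step left them, time stands still between calls to the robot, and variables do not carry over. Pictures are saved under pics/ and viewed, about 8 in all and at most 12, crops included, and the job is handed in when it is done.

```bash
mkdir -p pics
python3 - <<'E'
from station import ctrl
import cv2,numpy as np
o=ctrl.get_obs();print({k:np.round(v,3).tolist() for k,v in o.items()},ctrl.grip_point_offset)
for n in("scene","top"):
    im=ctrl.get_image(n);cv2.imwrite(f"pics/{n}0.png",im[:,:,::-1]);c=ctrl.calibration(n);print(n,{k:np.round(v,4).tolist() for k,v in c.items()})
    for l in("rail","slat1","bevel","blade","lever","screw_tin"):
        print(l,[(np.round(b["rect"]).tolist(),round(b["conf"],2)) for b in ctrl.boxes_of(n,l)][:3])
E
```

```text
{'t': 0.0, 'q': [1.028, 0.053, 1.614, -0.0, 1.476, -0.119], 'dq': [0.0, 0.0, 0.0, -0.001, -0.0, -0.001], 'effort': [-0.0, -39.369, -37.018, -0.0, 0.007, 0.0], 'tool_pos': [0.257, 0.569, 0.23], 'tool_rot': [-0.661, -3.071, 0.003], 'contact_force': [-0.764, 0.473, -0.36], 'wrist_torque': [-0.016, 0.007, -0.036], 'opening': 0.085} 0.0187
scene {'fx': 537.2296, 'fy': 537.2296, 'cx': 319.8162, 'cy': 233.4815, 'R': [[-0.8782, 0.4783, 0.0032], [0.2888, 0.5356, -0.7935], [-0.3813, -0.6959, -0.6085]], 't': [0.5101, -0.1166, 1.7923]}
rail [([216.0, 189.0, 165.0, 153.0], 0.8)]
slat1 [([253.0, 195.0, 65.0, 19.0], 0.63), ([300.0, 252.0, 72.0, 14.0], 0.62), ([390.0, 271.0, 17.0, 10.0], 0.34)]
bevel [([387.0, 251.0, 42.0, 55.0], 0.97), ([394.0, 338.0, 78.0, 68.0], 0.42)]
blade [([390.0, 248.0, 25.0, 43.0], 0.79)]
lever []
screw_tin [([322.0, 229.0, 11.0, 17.0], 0.57)]
top {'fx': 538.4308, 'fy': 538.4308, 'cx': 316.8081, 'cy': 241.8454, 'R': [[-0.0084, -0.9995, 0.0311], [-0.9971, 0.006, -0.0761], [0.0759, -0.0316, -0.9966]], 't': [0.0236, 0.5974, 1.2072]}
rail [([182.0, 160.0, 293.0, 145.0], 0.66)]
slat1 [([273.0, 215.0, 44.0, 88.0], 0.88), ([424.0, 201.0, 14.0, 91.0], 0.76)]
bevel [([179.0, 282.0, 85.0, 71.0], 0.65)]
blade [([210.0, 280.0, 56.0, 71.0], 0.88), ([334.0, 263.0, 15.0, 13.0], 0.35)]
lever [([205.0, 294.0, 26.0, 13.0], 0.5)]
screw_tin [([484.0, 255.0, 54.0, 57.0], 0.61), ([334.0, 262.0, 16.0, 13.0], 0.55)]
```

View pics/top0.png

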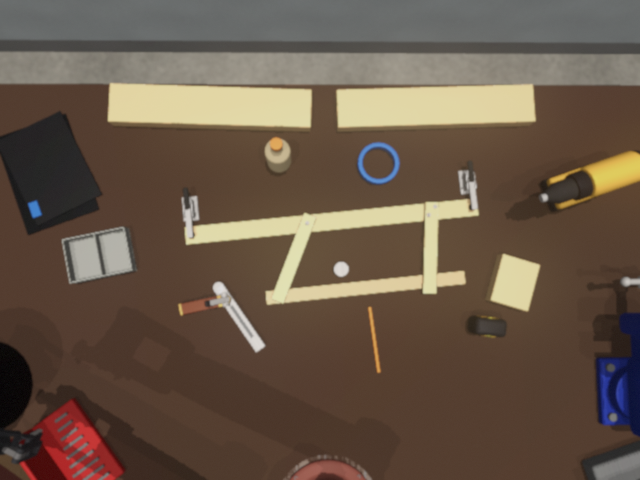

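View pics/scene0.png

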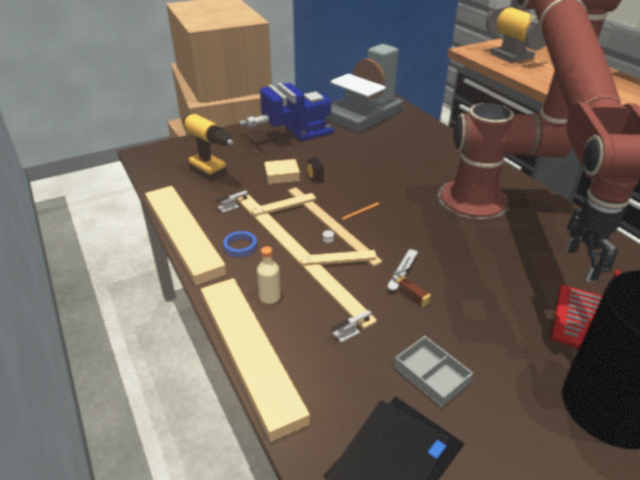

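The top view shows the rail from (186,236) to (477,208), slat1 at x≈431 px, slat2 from (310,216) to (279,300), the bevel head at about (225,298) with the stock running left to (180,309), and the tin at (341,269). The scene view agrees. Next I'll fit lines to these.

```bash
cat > h.py <<'E'
from station import ctrl
import cv2,numpy as np
def unproj(n,uv,z):
    c=ctrl.calibration(n);R=np.array(c["R"]);t=np.array(c["t"]);uv=np.atleast_2d(uv).astype(float)
    d=np.c_[(uv[:,0]-c["cx"])/c["fx"],(uv[:,1]-c["cy"])/c["fy"],np.ones(len(uv))]@R
    o=-R.T@t; return (o+d*((z-o[2])/d[:,2])[:,None])[:,:2]
def proj(n,X):
    c=ctrl.calibration(n);p=np.atleast_2d(X)@np.array(c["R"]).T+c["t"]
    return np.c_[c["fx"]*p[:,0]/p[:,2]+c["cx"],c["fy"]*p[:,1]/p[:,2]+c["cy"]]
def rectw(n,m,z):
    """min-area rectangle of a mask in the world plane z: centre mm, size mm, yaw of long axis"""
    v,u=np.nonzero(m);P=unproj(n,np.c_[u,v],z)*1000
    (c,s,a)=cv2.minAreaRect(P.astype(np.float32));
    a=np.radians(a)+(np.pi/2 if s[1]>s[0] else 0);a=(a+np.pi/2)%np.pi-np.pi/2
    Q=P-P.mean(0);w,V=np.linalg.eigh(Q.T@Q);pa=np.arctan2(V[1,1],V[0,1]);pa=(pa+np.pi/2)%np.pi-np.pi/2
    return np.round(c,1),np.round(sorted(s),1),round(a,3),np.round(P.mean(0),1),round(pa,3)
E
python3 - <<'E'
from h import *
im=ctrl.get_image("top")
for l,z in(("rail",.012),("slat1",.024),("slat2",.024),("bevel",.032),("blade",.021),("screw_tin",.022),("lever",.06)):
    for b in ctrl.outline_of("top",l)[:3]: print(l,round(b["conf"],2),b["rect"],*rectw("top",b["mask"],z))
cv2.imwrite("pics/c1.png",cv2.resize(im[190:360,165:365,::-1],None,fx=4,fy=3.5,interpolation=cv2.INTER_CUBIC))
E
```

```text
rail 0.81 [183.2, 159.4, 293.8, 145.5] [615.2 -21.5] [287.1 683.4] -1.477 [603.  -16.8] -1.519
rail 0.59 [177.1, 281.5, 87.5, 69.6] [410.6 239.8] [114.2 190.1] 0.62 [440.9 232.4] 1.023
rail 0.43 [333.2, 261.4, 15.5, 13.5] [536.6 -36.1] [32.2 34.4] -0.011 [536.5 -35.2] -0.316
slat1 0.84 [421.1, 200.6, 17.1, 90.3] [ 583.5 -239.5] [ 35.5 210.4] -0.048 [ 583.7 -238.9] -0.05
slat1 0.77 [270.3, 216.9, 47.8, 85.2] [562.9  74.3] [ 31.6 209.3] -0.371 [561.7  74.3] -0.371
slat2 0.84 [421.1, 200.6, 17.1, 90.3] [ 583.5 -239.5] [ 35.5 210.4] -0.048 [ 583.7 -238.9] -0.05
slat2 0.77 [270.3, 216.9, 47.8, 85.2] [562.9  74.3] [ 31.6 209.3] -0.371 [561.7  74.3] -0.371
bevel 0.8 [179.0, 281.5, 84.6, 69.3] [411.5 236.7] [112.3 184. ] 0.6 [442.5 228.9] 0.999
bevel 0.45 [357.6, 145.3, 40.9, 41.1] [ 777.9 -120.5] [97.  98.1] -0.014 [ 777.3 -119.6] -0.786
blade 0.72 [212.5, 283.8, 51.2, 67.9] [433.4 199.9] [ 25.  176.2] 0.602 [425.6 194.4] 0.595
blade 0.65 [481.8, 253.7, 58.8, 58.6] [ 504.3 -428.3] [103.9 116.5] -0.305 [ 503.7 -428.6] -0.326
screw_tin 0.61 [333.3, 262.6, 16.4, 13.4] [536.3 -34.2] [29.6 29.7] 1.563 [536.9 -34. ] 0.176
lever 0.48 [206.5, 294.1, 25.6, 14.1] [468.7 240.6] [26.1 50. ] 1.562 [466.5 236.9] -1.401
lever 0.38 [364.5, 308.0, 16.0, 63.7] [ 382.8 -101.3] [  7.2 140.1] 0.127 [ 382.6 -101.5] 0.127
```

View pics/c1.png

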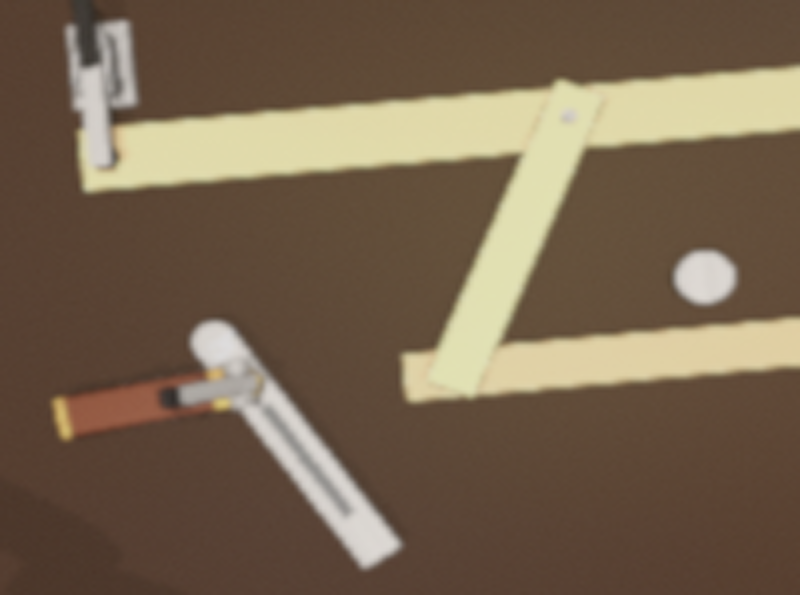

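Run:
```python
from h import *
m=ctrl.outline_of("top","rail")[0]["mask"]
im=ctrl.get_image("top").astype(int); y=(im[:,:,0]-0)  # red: pine bright
def edge(cols,lo,hi,rise):
    o=[]
    for c in cols:
        p=im[lo(c):hi(c),c,:2].sum(1).astype(float); th=(p.max()+p.min())/2
        i=np.nonzero((p[:-1]<th)&(p[1:]>=th) if rise else (p[:-1]>=th)&(p[1:]<th))[0]
        if len(i): i=i[0 if rise else -1]; o.append((c,lo(c)+i+(th-p[i])/(p[i+1]-p[i])))
    return np.array(o)
L=lambda c:236-(c-186)*28/291
for nm,cols,rise in(("far",[*range(205,295),*range(320,420)],1),("near",[*range(205,285),*range(325,415)],0)):
    e=edge(cols,lambda c:int(L(c)-16),lambda c:int(L(c)+16),rise);P=unproj("top",e,.012)*1000
    f=np.polyfit(P[:,1],P[:,0],1);r=P[:,0]-np.polyval(f,P[:,1]);k=abs(r)<2;f=np.polyfit(P[k,1],P[k,0],1);print(nm,f,"yaw",-np.arctan(f[0]),r.std(),k.sum(),"/",len(k))
st=unproj("top",np.array([(180.75,309.4),(220.5,301.4)]),.032)*1000;d=st[1]-st[0];print("stock",st,"yaw",np.arctan2(d[1],d[0])-np.pi/2, np.arctan2(-d[1],-d[0])-np.pi/2)
print("stock corners",unproj("top",np.array([(165+53/4,190+400/3.5),(165+72/4,190+438/3.5)]),.032)*1000)
print("rail ends",unproj("top",np.array([(186.,236),(477,208)]),.012)*1000)
print("pivot",unproj("top",np.array([(229.5,300.)]),.03)*1000)
```

```text
far [-9.43212402e-02  6.66429165e+02] yaw 0.09404301427703582 0.2922282383834421 190 / 190
near [-9.43541723e-02  6.24539523e+02] yaw 0.09407565590825212 0.28194470440986 170 / 170
stock [[447.73244118 324.03455275]
 [464.62125936 236.05064288]] yaw -2.9519459625019246 0.1896466910878687
stock corners [[459.10964706 329.68591773]
 [434.98497317 318.92762235]]
rail ends [[ 613.52152004  318.27317218]
 [ 675.35243709 -356.06054401]]
pivot [[467.48572836 216.30300701]]
```

```bash
cat >> h.py <<'E'
from scipy.spatial.transform import Rotation as Ro
RY=0.094
def go(x,y,z,yaw):
    """shift mm in tool axes and turn to bring TCP to x,y,z mm with tool y at yaw"""
    o=ctrl.get_obs();R=Ro.from_rotvec(o["tool_rot"]).as_matrix()
    s=R.T@(np.array([x,y,z])-1000*np.array(o["tool_pos"]));cy=np.arctan2(R[1,1],R[0,1])
    print("t",round(o["t"],2),"pos",np.round(np.array(o["tool_pos"])*1000,1),"yaw",round(cy,3),"-> shift",np.round(s,1),"turn",round((cy-yaw+np.pi)%(2*np.pi)-np.pi,3))
def force():
    f=np.array(ctrl.get_obs()["contact_force"]);c,s=np.cos(RY),np.sin(RY)
    print("F rail",np.round([c*f[0]+s*f[1],-s*f[0]+c*f[1],f[2]],1),"yaw-torque",np.round(ctrl.get_obs()["wrist_torque"],2))
E
python3 -c "
from h import *
go(451.2,303.9,100,.19);go(451.2,303.9,14,.19)"
```

```text
t 1.2 pos [257.  569.7 231.3] yaw 1.147 -> shift [-286.3 -162.4  131.3] turn 0.957
t 1.2 pos [257.  569.7 231.3] yaw 1.147 -> shift [-286.3 -162.4  217.3] turn 0.957
```

```bash
python3 -m creep '[[0,-36,-20,16,0.12],[0,-72,-40,32,0.24],[0,-108,-61,48,0.36],[0,-144,-81,64,0.48],[0,-180,-101,80,0.6],[0,-215,-122,95,0.72],[0,-250,-142,110,0.84],[0,-286,-162,125,0.957],[0,-286,-162,131,0.957],[0,-286,-162,131,0.957]]' 30
python3 - <<'E'
from h import *
im=ctrl.get_image("top");cv2.imwrite("pics/c2.png",cv2.resize(im[250:370,150:300,::-1],None,fx=5,fy=5,interpolation=cv2.INTER_CUBIC))
go(451.2,303.9,14,.19)
p=proj("top",[[.4676,.2185,.03],[.4512,.3039,.032]]);print(p,(p-[150,250])*5)
E
```

```text
t: 2.03
tool_pos: [0.4514, 0.3007, 0.0974]
tool_rot: [-2.006, -2.417, 0.007]
contact_force: [-0.3, -0.8, -0.8]
opening: 0.0856
t 2.08 pos [451.  302.6  98.8] yaw 0.187 -> shift [ 1.3  0.7 84.8] turn -0.003
[[228.5147509  299.95793604]
 [189.86858293 307.7438877 ]] [[392.57375451 249.78968022]
 [199.34291464 288.71943848]]
```

View pics/c2.png

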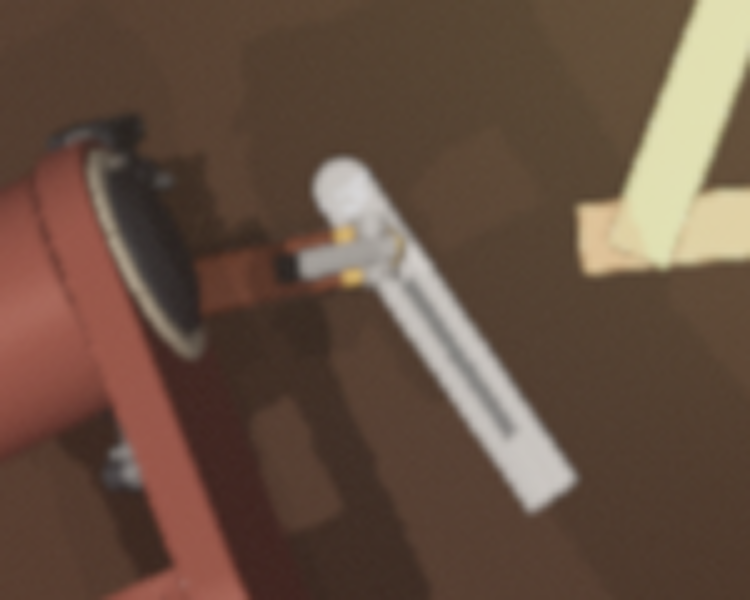

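The arm hides the stock's far end, and the head at about (395,248) in the crop matches the predicted pivot. I'll descend and grip.

```bash
python3 -m creep '[[60,1,1,30,0],[60,1,1,60,0],[60,1,1,80,0],[60,1,1,84,0],[60,1,1,84,0],[255,1,1,84,0],[255,1,1,84,0],[255,1,1,84,0],[255,1,1,84,0],[255,1,1,84,0],[255,1,1,84,0]]' 30; python3 -c "
from h import *
go(451.2,303.9,14,.19);force()"
```

```text
t: 3.0
tool_pos: [0.4531, 0.3065, 0.0185]
tool_rot: [2.0, 2.422, 0.005]
contact_force: [-1.8, 0.8, 7.1]
opening: 0.0251
t 3.0 pos [453.1 306.5  18.5] yaw 0.19 -> shift [-2.2 -2.4  4.5] turn -0.0
F rail [-1.8  1.   7.1] yaw-torque [0.12 0.4  0.06]
```

```bash
python3 -m creep '[[255,0,0,-3,0],[255,0,0,-10,0],[255,0,0,-25,0],[255,0,0,-40,0],[255,0,0,-55,0],[255,0,0,-65,0],[255,0,0,-65,0]]' 90; python3 -c "
from h import *
go(602.3,-54.9,79,.094);force()"
```

```text
t: 3.58
tool_pos: [0.4532, 0.3062, 0.0838]
tool_rot: [2.0, 2.421, 0.006]
contact_force: [-0.3, 0.7, -3.4]
opening: 0.0236
t 3.58 pos [453.2 306.2  83.8] yaw 0.19 -> shift [-382.8   78.2    4.7] turn 0.096
F rail [-0.2  0.7 -3.4] yaw-torque [ 0.18 -0.03 -0.02]
```

```bash
python3 -m creep '[[255,-20,4,0,0],[255,-55,11,0,0.01],[255,-90,18,0,0.02],[255,-125,25,0,0.03],[255,-160,33,0,0.04],[255,-195,40,0,0.05],[255,-230,47,0,0.06],[255,-265,54,0,0.07],[255,-300,61,0,0.08],[255,-335,68,0,0.096],[255,-365,74,0,0.096],[255,-383,78,0,0.096]]'
python3 - <<'E'
from h import *
go(602.3,-54.9,18,.094);force()
im=ctrl.get_image("top");cv2.imwrite("pics/c3.png",cv2.resize(im[190:330,270:470,::-1],None,fx=4,fy=4,interpolation=cv2.INTER_CUBIC))
E
```

```text
t: 4.58
tool_pos: [0.6008, -0.0589, 0.08]
tool_rot: [-2.117, -2.32, 0.002]
contact_force: [0.2, -0.2, -2.7]
opening: 0.0235
t 4.58 pos [600.8 -58.9  80. ] yaw 0.092 -> shift [ 3.9  2.  62. ] turn -0.002
F rail [ 0.2 -0.2 -2.7] yaw-torque [0.18 0.   0.04]
```

View pics/c3.png

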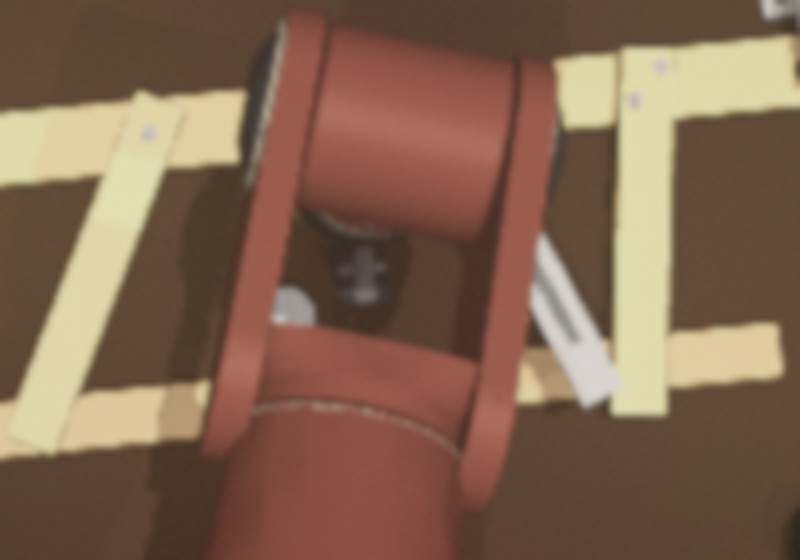

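The blade tip at crop (617,385) is close to slat1's left side at (612,410). It is raised, so it should be about 12 mm clear. I'll shift left another 12 mm before lowering.

```bash
python3 -m creep '[[255,8,0,0,0],[255,14,0,0,0],[255,14,0,20,0],[255,14,0,40,0],[255,14,0,52,0],[255,14,0,56,0],[255,14,0,58,0],[255,14,0,58,0]]'; python3 -c "
from h import *
go(624.3,-128.2,18,.094);force()"
```

```text
t: 5.3
tool_pos: [0.5993, -0.0413, 0.0231]
tool_rot: [-2.114, -2.324, 0.0]
contact_force: [0.7, 0.3, -3.4]
opening: 0.0234
t 5.3 pos [599.3 -41.3  23.1] yaw 0.095 -> shift [-88.9  16.7   5.1] turn 0.001
F rail [ 0.7  0.2 -3.4] yaw-torque [ 0.2  -0.03 -0.05]
```

```bash
python3 -m creep '[[255,0,0,2,0],[255,0,0,3,0],[255,0,0,4,0],[255,0,0,4.5,0],[255,0,0,4.5,0]]'; python3 -c "
from h import *
go(624.3,-128.2,18,.094);force()"
```

```text
t: 5.72
tool_pos: [0.5999, -0.042, 0.0193]
tool_rot: [2.114, 2.323, 0.001]
contact_force: [-0.5, 1.1, -2.8]
opening: 0.0233
t 5.72 pos [599.9 -42.   19.3] yaw 0.094 -> shift [-88.1  16.2   1.3] turn -0.0
F rail [-0.4  1.2 -2.8] yaw-torque [ 0.1  -0.04 -0.01]
```

```bash
python3 -m creep '[[255,0,0,1.5,0],[255,-10,0,1.5,0],[255,-20,0,1.5,0],[255,-30,0,1.5,0],[255,-40,0,1.5,0],[255,-50,0,1.5,0],[255,-57,0,1.5,0],[255,-62,0,1.5,0],[255,-62,0,1.5,0]]'
python3 - <<'E'
from h import *
go(624.3,-128.2,18,.094);force()
im=ctrl.get_image("top");cv2.imwrite("pics/c4.png",cv2.resize(im[190:330,330:470,::-1],None,fx=4,fy=4,interpolation=cv2.INTER_CUBIC))
E
```

```text
t: 6.47
tool_pos: [0.6067, -0.1055, 0.0189]
tool_rot: [2.114, 2.32, 0.002]
contact_force: [-0.8, 1.8, 5.6]
opening: 0.0239
t 6.47 pos [ 606.7 -105.5   18.9] yaw 0.093 -> shift [-24.3  15.4   0.9] turn -0.001
F rail [-0.7  1.9  5.6] yaw-torque [ 0.2   0.05 -0.  ]
```

View pics/c4.png

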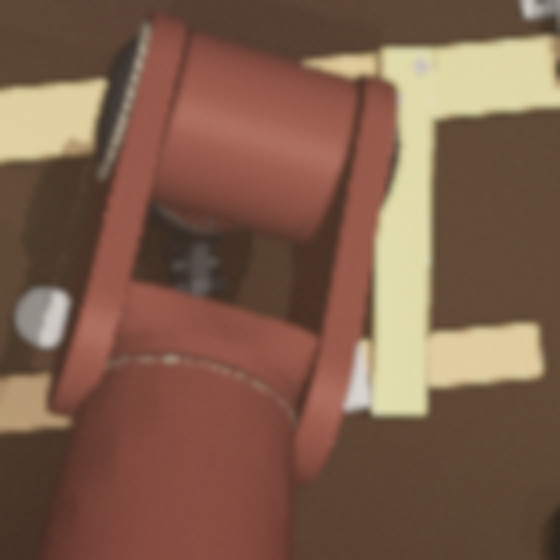

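The blade tip at (358,380) is now against slat1's left side. Next I'll approach the rail.

```bash
python3 -m creep '[[255,0,0,-0.7,0],[255,0,4,-0.7,0],[255,0,8,-0.7,0],[255,0,11,-0.7,0],[255,0,13,-0.7,0],[255,0,14,-0.7,0],[255,0,15,-0.7,0],[255,0,15,-0.7,0]]'; python3 -c "
from h import *
go(624.3,-128.2,18,.094);force()"
```

```text
t: 7.18
tool_pos: [0.6196, -0.1034, 0.0189]
tool_rot: [-2.114, -2.323, 0.005]
contact_force: [-4.6, -0.7, 8.5]
opening: 0.0235
t 7.18 pos [ 619.6 -103.4   18.9] yaw 0.094 -> shift [-25.1   2.3   0.9] turn -0.0
F rail [-4.6 -0.3  8.5] yaw-torque [-0.06  0.91 -0.13]
```

```bash
python3 -m creep '[[255,0,0,-0.7,0],[255,0,0,-1.5,0],[255,0,0,-1.5,0],[255,-6,0,-1.5,0],[255,-12,0,-1.5,0],[255,-16,0,-1.5,0],[255,-18,0,-1.5,0],[255,-18,0,-1.5,0]]'; python3 -c "
from h import *
go(624.3,-128.2,18,.094);force()"
```

```text
t: 7.85
tool_pos: [0.6216, -0.1209, 0.019]
tool_rot: [-2.115, -2.323, 0.001]
contact_force: [0.0, -1.0, -2.3]
opening: 0.0233
t 7.85 pos [ 621.6 -120.9   19. ] yaw 0.093 -> shift [-7.6  2.   1. ] turn -0.001
F rail [-0.1 -1.  -2.3] yaw-torque [-0.11  0.04 -0.02]
```

```bash
python3 -m creep '[[255,-2,0.5,0.3,0],[255,-4,1,0.3,0],[255,-5,1.5,0.3,0],[255,-6,2,0.3,0],[255,-6,2,0.3,0],[255,-6,2,0.3,0]]'; python3 -c "
from h import *
go(624.3,-128.2,18,.094);force()"
```

```text
t: 8.35
tool_pos: [0.6221, -0.1234, 0.0189]
tool_rot: [-2.108, -2.318, 0.002]
contact_force: [-9.2, 8.2, 7.1]
opening: 0.0234
t 8.35 pos [ 622.1 -123.4   18.9] yaw 0.095 -> shift [-5.   1.7  0.9] turn 0.001
F rail [-8.3  9.   7.1] yaw-torque [1.35 1.53 0.15]
```

```bash
python3 -m creep '[[255,0,0,0,0],[255,0,0,0,0],[255,0,0,0,0],[255,0,0,0,0]]'; python3 -c "
from h import *
go(624.3,-128.2,18,.094);force()"
```

```text
t: 8.68
tool_pos: [0.6221, -0.1234, 0.0189]
tool_rot: [-2.108, -2.318, 0.002]
contact_force: [-9.0, 8.2, 7.2]
opening: 0.0236
t 8.68 pos [ 622.1 -123.4   18.9] yaw 0.095 -> shift [-5.   1.7  0.9] turn 0.001
F rail [-8.2  9.   7.2] yaw-torque [1.3  1.49 0.15]
```

Run:
```python
from h import *
for k in range(2):
  im=ctrl.get_image("scene");force()
cv2.imwrite("pics/c5.png",cv2.resize(im[170:290,230:390,::-1],None,fx=5,fy=5,interpolation=cv2.INTER_CUBIC))
```

```text
F rail [-8.3  9.4  6.6] yaw-torque [1.32 1.42 0.11]
F rail [-7.5  9.3  6.4] yaw-torque [1.42 1.46 0.06]
```

View pics/c5.png

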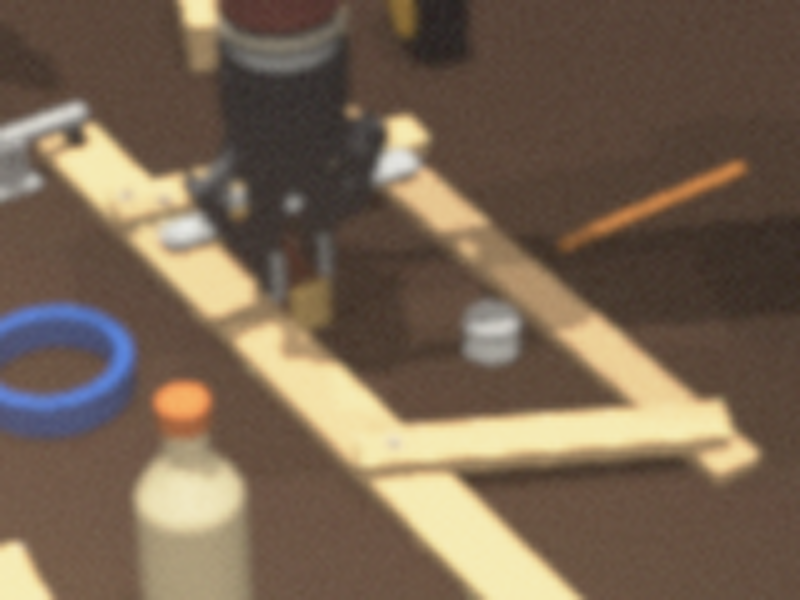

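The scene picture shows the stock at the rail and the blade lying along slat1's left side. Both directions bear at about 8–9 N. I'll release and back off for a look.

```bash
python3 -m creep '[[170,0,0,0,0],[120,0,0,0,0],[110,0,0,0,0],[100,0,0,-1,0],[100,0,0,-10,0],[100,0,0,-40,0],[100,0,0,-80,0],[100,30,-30,-90,0],[255,65,-60,-90,0],[255,100,-90,-90,0],[255,135,-120,-90,0],[255,170,-150,-90,0]]' 60
python3 - <<'E'
from h import *
force();im=ctrl.get_image("top");cv2.imwrite("pics/c6.png",cv2.resize(im[190:310,330:470,::-1],None,fx=5,fy=5,interpolation=cv2.INTER_CUBIC))
for l,z in(("slat1",.024),("blade",.021),("bevel",.032),("lever",.06)):
    for b in ctrl.outline_of("top",l)[:2]: print(l,round(b["conf"],2),b["rect"],*rectw("top",b["mask"],z))
E
```

```text
t: 9.78
tool_pos: [0.4724, 0.0164, 0.1103]
tool_rot: [2.115, 2.321, 0.002]
contact_force: [0.5, 1.3, 0.1]
opening: 0.0034
F rail [0.7 1.2 0.1] yaw-torque [ 0.01  0.   -0.02]
slat1 0.83 [269.2, 216.2, 48.2, 86.2] [563.1  73.8] [ 32.1 211.1] -0.375 [565.5  73.2] -0.378
slat1 0.6 [421.3, 199.1, 13.9, 91.8] [ 584.7 -239.3] [ 33.3 207.8] -0.039 [ 586.2 -239.5] -0.047
blade 0.78 [405.4, 209.0, 20.6, 76.3] [ 586. -207.] [ 26.1 177.9] 0.039 [ 574.6 -207.3] 0.026
bevel 0.77 [366.3, 206.4, 57.3, 79.5] [ 585.  -158.5] [121.1 178.4] 0.03 [ 600.5 -182.1] 0.476
lever 0.71 [401.6, 221.6, 17.3, 12.5] [ 627.7 -186.7] [24.7 38.2] 1.566 [ 629.9 -189.5] 1.432
```

View pics/c6.png

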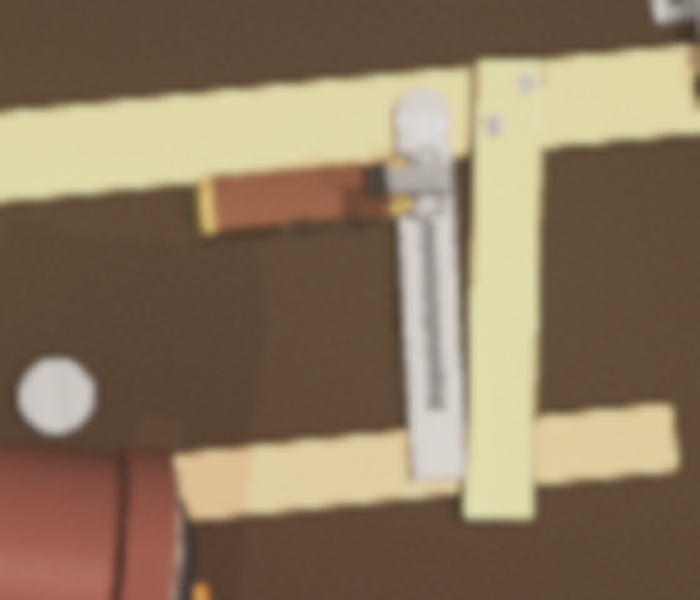

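The blade touches slat1 only at its tip, around crop (466,475). At the pivot it is about 8 mm off, so the y force was mostly friction. I'll regrip, take the weight off the bench, and push again.

```bash
python3 -c "
from h import *
go(622.1,-123.4,110,.094);go(622.1,-123.4,19,.094)
print(unproj('top',[(371,231.),(411.5,225.5),(414.5,225)],.032)*1000)"
```

```text
t 10.03 pos [474.3  15.4 110.5] yaw 0.094 -> shift [-152.1  134.1    1.1] turn 0.0
t 10.03 pos [474.3  15.4 110.5] yaw 0.094 -> shift [-152.1  133.8   92.1] turn 0.0
[[ 620.80719412 -104.00849018]
 [ 632.92319195 -197.03621782]
 [ 634.03631349 -203.95520913]]
```

```bash
python3 -m creep '[[100,-30,27,0,0],[100,-65,57,0,0],[100,-100,88,0,0],[100,-135,119,0,0],[100,-152,134,0,0],[100,-152,134,30,0],[100,-152,134,65,0],[100,-152,134,88,0],[100,-152,134,90,0],[255,-152,134,90,0],[255,-152,134,90,0],[255,-152,134,90,0]]' 90; python3 -m creep '[[255,0,0,0,0],[255,0,0,0,0],[255,0,0,-1,0],[255,0,-1,-2,0],[255,0,-1,-3,0],[255,0,-1,-3,0]]';python3 -c "
from h import *
go(622.1,-123.4,19,.094);force()"
```

```text
t: 11.03
tool_pos: [0.6222, -0.1243, 0.0218]
tool_rot: [2.113, 2.321, -0.0]
contact_force: [-2.5, -1.9, -0.8]
opening: 0.0234
t: 11.53
tool_pos: [0.62, -0.1226, 0.0221]
tool_rot: [-2.114, -2.323, -0.001]
contact_force: [0.3, -0.3, -2.3]
opening: 0.0235
t 11.53 pos [ 620.  -122.6   22.1] yaw 0.094 -> shift [-1.   2.   3.1] turn 0.0
F rail [ 0.3 -0.3 -2.3] yaw-torque [ 0.14 -0.12  0.04]
```

```bash
python3 -m creep '[[255,-2,0,0,0],[255,-4,0,0,0],[255,-5,0,0,0],[255,-5,0,0,0]]';python3 -c "
from h import *
go(622.1,-123.4,19,.094);force()"; python3 -m creep '[[255,-1.5,0,0,0],[255,-3,0,0,0],[255,-3,0,0,0]]';python3 -c "
from h import *
go(622.1,-123.4,19,.094);force()"
```

```text
t: 11.87
tool_pos: [0.6204, -0.1282, 0.022]
tool_rot: [-2.115, -2.323, -0.0]
contact_force: [0.1, 0.5, -2.3]
opening: 0.0234
t 11.87 pos [ 620.4 -128.2   22. ] yaw 0.094 -> shift [4.7 2.1 3. ] turn -0.0
F rail [ 0.2  0.5 -2.3] yaw-torque [ 0.17 -0.07 -0.01]
t: 12.12
tool_pos: [0.6207, -0.1315, 0.0221]
tool_rot: [-2.115, -2.323, 0.0]
contact_force: [0.1, 0.7, -2.7]
opening: 0.0235
t 12.12 pos [ 620.7 -131.5   22.1] yaw 0.094 -> shift [7.9 2.2 3.1] turn -0.0
F rail [ 0.1  0.7 -2.7] yaw-torque [ 0.14 -0.05 -0.01]
```

```bash
python3 -m creep '[[255,-1,0,0,0],[255,-2,0,0,0],[255,-2,0,0,0]]';python3 -c "
from h import *
force()"; python3 -m creep '[[255,-1,0,0,0],[255,-1.5,0,0,0],[255,-1.5,0,0,0]]';python3 -c "
from h import *
go(622.1,-123.4,19,.094);force()"
```

```text
t: 12.37
tool_pos: [0.6208, -0.1334, 0.0221]
tool_rot: [-2.115, -2.323, 0.0]
contact_force: [0.5, 0.3, -2.8]
opening: 0.0232
F rail [ 0.5  0.3 -2.8] yaw-torque [ 0.12 -0.04 -0.04]
t: 12.62
tool_pos: [0.6209, -0.1345, 0.0221]
tool_rot: [-2.114, -2.323, -0.0]
contact_force: [0.3, 1.5, -2.2]
opening: 0.0234
t 12.62 pos [ 620.9 -134.5   22.1] yaw 0.094 -> shift [11.   2.2  3.1] turn -0.0
F rail [ 0.4  1.5 -2.2] yaw-torque [ 0.26  0.04 -0.03]
```

```bash
python3 -m creep '[[255,-1,0,0,0],[255,-1.5,0,0,0],[255,-1.5,0,0,0]]';python3 -c "
from h import *
force()"; python3 -m creep '[[255,0,1,0,0],[255,0,2,0,0],[255,0,2,0,0]]';python3 -c "
from h import *
go(622.1,-123.4,19,.094);force()"
```

```text
t: 12.87
tool_pos: [0.6209, -0.1346, 0.022]
tool_rot: [-2.113, -2.321, -0.003]
contact_force: [-1.3, 5.7, -0.8]
opening: 0.0235
F rail [-0.8  5.8 -0.8] yaw-torque [ 1.06  0.02 -0.06]
t: 13.12
tool_pos: [0.6219, -0.1345, 0.0218]
tool_rot: [-2.112, -2.32, 0.001]
contact_force: [-3.5, 4.7, 0.9]
opening: 0.0234
t 13.12 pos [ 621.9 -134.5   21.8] yaw 0.094 -> shift [11.1  1.3  2.8] turn -0.0
F rail [-3.1  5.   0.9] yaw-torque [ 0.87  0.64 -0.23]
```

```bash
python3 -m creep '[[255,-0.5,0.5,0,0],[255,-0.5,1.2,0,0],[255,-0.5,1.2,0,0],[255,-0.5,1.2,0,0],[255,-0.5,1.2,0,0]]';python3 -c "
from h import *
go(622.1,-123.4,19,.094);force()"
```

```text
t: 13.53
tool_pos: [0.6226, -0.1346, 0.0218]
tool_rot: [-2.111, -2.318, 0.001]
contact_force: [-5.4, 6.4, 2.4]
opening: 0.0234
t 13.53 pos [ 622.6 -134.6   21.8] yaw 0.093 -> shift [11.2  0.5  2.8] turn -0.001
F rail [-4.7  6.9  2.4] yaw-torque [ 1.02  0.93 -0.26]
```

```bash
python3 -m creep '[[255,0,0.5,0,0.006],[255,0,1,0,0.012],[255,0,1,0,0.012],[255,0,1,0,0.012],[255,0,1,0,0.012]]';python3 -c "
from h import *
go(622.1,-123.4,19,.094);force()"
```

```text
t: 13.95
tool_pos: [0.6232, -0.1345, 0.0218]
tool_rot: [-2.123, -2.306, 0.003]
contact_force: [-7.1, 6.2, 3.9]
opening: 0.0235
t 13.95 pos [ 623.2 -134.5   21.8] yaw 0.083 -> shift [11.2 -0.1  2.8] turn -0.011
F rail [-6.4  6.8  3.9] yaw-torque [1.03 1.21 0.04]
```

```bash
python3 -m creep '[[255,0,0,0,0],[255,0,0,0,0],[170,0,0,0,0],[120,0,0,0,0],[110,0,0,0,0],[100,0,0,-10,0],[100,0,0,-40,0],[100,0,0,-80,0],[100,30,-30,-90,0],[255,65,-60,-90,0],[255,100,-90,-90,0],[255,135,-120,-90,0]]' 60
python3 - <<'E'
from h import *
im=ctrl.get_image("top");cv2.imwrite("pics/c7.png",cv2.resize(im[190:310,330:470,::-1],None,fx=5,fy=5,interpolation=cv2.INTER_CUBIC))
for l,z in(("slat1",.024),("blade",.021),("lever",.06)):
    for b in ctrl.outline_of("top",l)[:2]: print(l,round(b["conf"],2),b["rect"],*rectw("top",b["mask"],z))
E
```

```text
t: 14.95
tool_pos: [0.5054, -0.0218, 0.1141]
tool_rot: [2.128, 2.307, 0.003]
contact_force: [0.9, 1.9, 0.8]
opening: 0.0157
slat1 0.76 [424.3, 200.3, 12.7, 92.5] [ 583.6 -239.7] [ 35.8 210.3] -0.047 [ 582.8 -240.1] -0.05
slat1 0.63 [271.3, 214.1, 44.9, 89.0] [562.8  72.5] [ 33.9 212.5] -0.368 [562.7  73.4] -0.37
blade 0.55 [409.7, 206.4, 15.7, 80.7] [ 587.  -213.5] [ 24.7 175.7] -0.05 [ 576.3 -213. ] -0.054
lever 0.65 [406.2, 218.2, 20.4, 14.6] [ 629.9 -200.2] [29.2 38.3] 1.565 [ 629.8 -202.4] 1.442
```

View pics/c7.png

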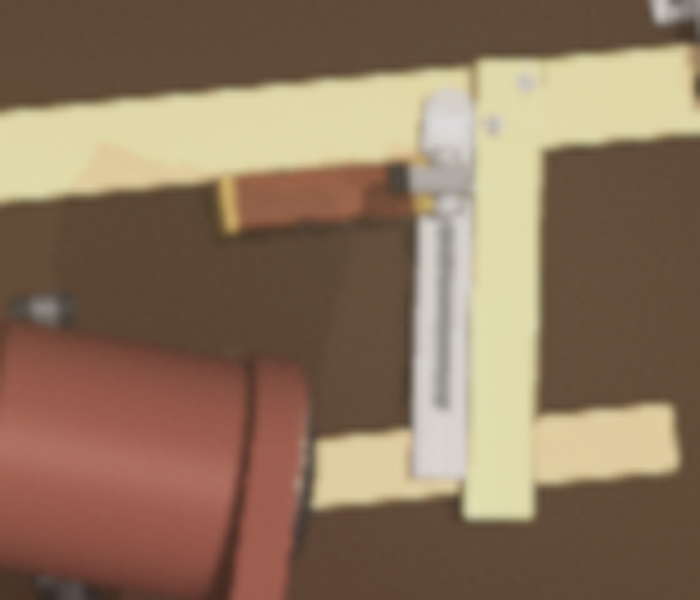

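Now it is flush: blade yaw −0.050, slat −0.047, stock along the rail. The pivot is near (632,−216). Next is the lever, pushed along its arc with the shut fingers.

```bash
python3 -c "
from h import *
go(631.4,-211.7,115,.094)"
```

```text
t 15.15 pos [505.6 -21.8 113.4] yaw 0.083 -> shift [-199.7  109.5   -1.1] turn -0.011
```

```bash
python3 -m creep '[[255,-30,16,-2,0],[255,-66,36,-4,-0.011],[255,-100,55,-4,-0.011],[255,-134,73,-4,-0.011],[255,-168,92,-4,-0.011],[255,-190,104,-4,-0.011],[255,-200,109.5,-3,-0.011],[255,-200,109.5,0,-0.011],[255,-200,109.5,0,-0.011]]' 60
python3 - <<'E'
from h import *
go(631.4,-211.7,90,.094);force()
im=ctrl.get_image("scene");cv2.imwrite("pics/c8.png",cv2.resize(im[150:250,230:350,::-1],None,fx=6,fy=6,interpolation=cv2.INTER_CUBIC))
E
```

```text
t: 15.9
tool_pos: [0.6309, -0.2129, 0.1115]
tool_rot: [-2.116, -2.32, 0.0]
contact_force: [-0.3, 0.4, -0.6]
opening: -0.0001
t 15.9 pos [ 630.9 -212.9  111.5] yaw 0.092 -> shift [ 1.1  0.6 21.5] turn -0.002
F rail [-0.2  0.5 -0.6] yaw-torque [ 0.01 -0.04 -0.01]
```

View pics/c8.png

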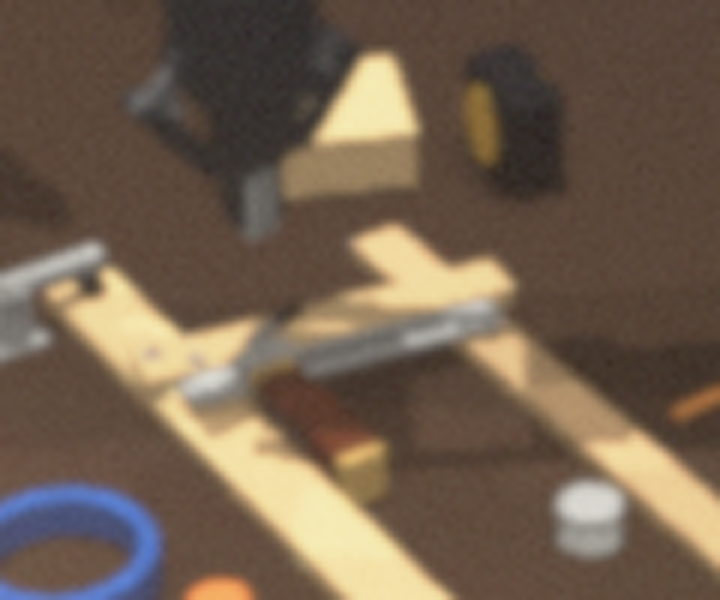

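The shut fingertips are above the lever and its end, at about (285,315), leans out over the stock. I'll start along the arc.

```bash
python3 -m creep '[[255,1,0.6,26,0],[255,1,0.6,27,0],[255,8,0.6,30.5,0],[255,14,0.6,35,0],[255,17,0.6,37,0],[255,20,0.6,39.5,0],[255,22.7,0.6,42,0],[255,25.5,0.6,45,0],[255,27.8,0.6,48,0],[255,30,0.6,51.3,0],[255,30,0.6,51.3,0]]'; python3 -c "
from h import *
go(631.8,-215.7,46,.094);force()"
```

```text
t: 16.87
tool_pos: [0.629, -0.182, 0.0606]
tool_rot: [-2.115, -2.323, -0.001]
contact_force: [-0.4, 0.6, 0.3]
opening: 0.0002
t 16.87 pos [ 629.  -182.    60.6] yaw 0.093 -> shift [-33.8  -0.4  14.6] turn -0.001
F rail [-0.3  0.7  0.3] yaw-torque [ 0.01 -0.01  0.03]
```

```bash
python3 -m creep '[[255,1.5,0,3.5,0],[255,3,0,7.3,0],[255,4,0,10,0],[255,5,0,13,0],[255,5.5,0,15,0],[255,5.5,0,15,0]]'; python3 -c "
from h import *
go(631.8,-215.7,46,.094);force()"
```

```text
t: 17.37
tool_pos: [0.6284, -0.1767, 0.0455]
tool_rot: [-2.115, -2.322, -0.001]
contact_force: [0.8, 1.3, 2.4]
opening: 0.0002
t 17.37 pos [ 628.4 -176.7   45.5] yaw 0.093 -> shift [-39.2  -0.3  -0.5] turn -0.001
F rail [0.9 1.2 2.4] yaw-torque [ 0.26 -0.12  0.  ]
```

```bash
python3 -m creep '[[255,0.5,0,1,0],[255,0.5,0,2,0],[255,0.5,0,2,0]]'; python3 -c "
from h import *
go(631.8,-215.7,46,.094);force()";python3 -m creep '[[255,0,0,1,0],[255,0,0,2,0],[255,0,0,2,0]]'; python3 -c "
from h import *
go(631.8,-215.7,46,.094);force()"
```

```text
t: 17.62
tool_pos: [0.6285, -0.1773, 0.0443]
tool_rot: [2.115, 2.321, -0.001]
contact_force: [-0.0, -0.3, 4.0]
opening: 0.0001
t 17.62 pos [ 628.5 -177.3   44.3] yaw 0.093 -> shift [-38.5  -0.2  -1.7] turn -0.001
F rail [-0.  -0.3  4. ] yaw-torque [-0.06  0.02  0.04]
t: 17.87
tool_pos: [0.6286, -0.1773, 0.0439]
tool_rot: [2.116, 2.322, -0.001]
contact_force: [-4.5, 1.7, 12.6]
opening: 0.0
t 17.87 pos [ 628.6 -177.3   43.9] yaw 0.093 -> shift [-38.5  -0.4  -2. ] turn -0.001
F rail [-4.3  2.1 12.6] yaw-torque [ 0.18  0.72 -0.02]
```

```bash
python3 -m creep '[[255,0,-0.5,1,0],[255,0,-0.5,1.5,0],[255,0,-0.5,1.5,0]]'; python3 -c "
from h import *
go(631.8,-215.7,46,.094);force()";python3 -m creep '[[255,0,0,-10,0],[255,0,0,-40,0],[255,10,-5,-75,0],[255,40,-30,-75,0],[100,75,-50,-75,0],[100,105,-70,-75,0],[100,125,-90,-75,0],[100,125,-120,-75,0]]'
python3 - <<'E'
from h import *
go(631.8,-215.7,46,.094)
im=ctrl.get_image("top");im2=ctrl.get_image("scene")
a=cv2.resize(im[190:310,345:465,::-1],(400,400),interpolation=cv2.INTER_CUBIC);b=cv2.resize(im2[190:270,250:330,::-1],(400,400),interpolation=cv2.INTER_CUBIC)
cv2.imwrite("pics/c9.png",np.hstack([a,b]))
for l,z in(("slat1",.024),("blade",.021),("lever",.046)):
    for b in ctrl.outline_of("top",l)[:2]: print(l,round(b["conf"],2),b["rect"],*rectw("top",b["mask"],z))
E
```

```text
t: 18.12
tool_pos: [0.6288, -0.1773, 0.0438]
tool_rot: [2.115, 2.321, 0.0]
contact_force: [-5.4, 2.3, 16.7]
opening: -0.0002
t 18.12 pos [ 628.8 -177.3   43.8] yaw 0.093 -> shift [-38.5  -0.6  -2.2] turn -0.001
F rail [-5.2  2.8 16.7] yaw-torque [0.43 0.95 0.01]
t: 18.78
tool_pos: [0.4954, -0.0605, 0.1145]
tool_rot: [-2.111, -2.325, -0.0]
contact_force: [-0.8, -0.6, 0.3]
opening: 0.0484
t 18.78 pos [495.4 -60.5 114.5] yaw 0.097 -> shift [-167.7  120.9   68.1] turn 0.003
slat1 0.9 [421.3, 202.2, 18.1, 89.9] [ 584.7 -240.6] [ 35.2 208.4] -0.059 [ 584.5 -240.3] -0.06
slat1 0.72 [269.7, 212.7, 49.7, 91.3] [563.4  73.5] [ 31.  210.3] -0.373 [562.2  73.8] -0.368
blade 0.93 [412.8, 205.0, 14.9, 81.7] [ 587.3 -213.9] [ 23.7 179.7] -0.047 [ 583.8 -214.5] -0.029
blade 0.44 [59.4, 224.0, 77.7, 59.2] [573.  511.9] [109.7 153.8] -1.365 [573.  512.1] -1.393
lever 0.67 [395.9, 221.4, 28.3, 9.7] [ 632.6 -187.3] [22.7 61.4] 1.565 [ 630.  -190.9] -1.495
```

View pics/c9.png

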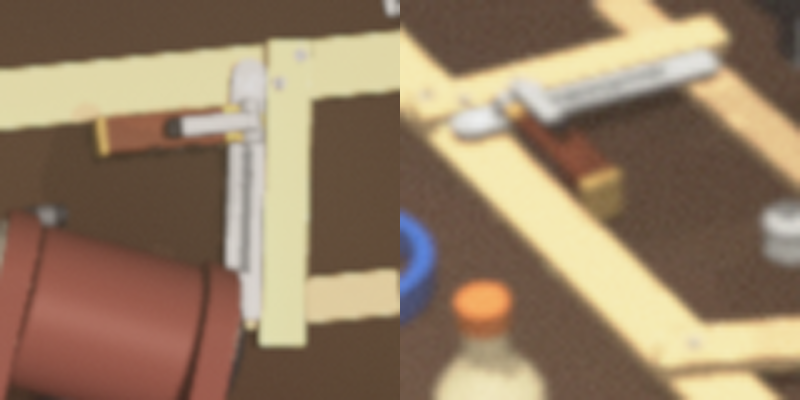

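The lever lies flat along the stock (dark tip at (175,127) on the left, flat in the right view) and the bevel is still in the corner. I'll regrip and lift.

```bash
python3 -c "
from h import *
go(622.8,-131,19.5,.094)"
```

```text
t 19.03 pos [497.  -63.7 115.4] yaw 0.093 -> shift [-78.7 119.   96. ] turn -0.001
```

```bash
python3 -m creep '[[100,-20,30,0,0],[100,-40,60,0,0.003],[100,-60,90,0,0.003],[100,-78,117,0,0.003],[100,-79,119,10,0.003],[100,-79,119,40,0.003],[100,-79,119,75,0.003],[100,-79,119,93,0.003],[100,-79,119,95,0.003],[100,-79,119,95,0.003]]' 90; python3 -c "
from h import *
go(622.8,-131,19.5,.094);force()"; python3 -m creep '[[255,0,0,0,0],[255,0,0,0,0],[255,0,0,0,0],[255,0,0,0,0],[255,0,0,0,0]]' 90;  python3 -c "
from h import *
go(622.8,-131,19.5,.094);force()"
```

```text
t: 19.87
tool_pos: [0.6216, -0.1308, 0.0183]
tool_rot: [-2.117, -2.316, 0.002]
contact_force: [-0.2, -0.4, 0.2]
opening: 0.0519
t 19.87 pos [ 621.6 -130.8   18.3] yaw 0.09 -> shift [-0.3  1.2 -1.2] turn -0.004
F rail [-0.2 -0.4  0.2] yaw-torque [0.01 0.02 0.01]
t: 20.28
tool_pos: [0.623, -0.1317, 0.0234]
tool_rot: [2.118, 2.318, -0.001]
contact_force: [-5.7, -1.3, 5.3]
opening: 0.0235
t 20.28 pos [ 623.  -131.7   23.4] yaw 0.09 -> shift [ 0.8 -0.1  3.9] turn -0.004
F rail [-5.8 -0.7  5.3] yaw-torque [-0.11  1.    0.  ]
```

```bash
python3 -m creep '[[255,1,-2,-3,0],[255,3,-4,-6,0],[255,5,-6,-15,0],[255,5,-6,-30,0],[255,5,-6,-48,0],[255,5,-6,-62,0],[255,5,-6,-65,0],[255,5,-6,-65,0]]';  python3 -c "
from h import *
go(576.8,229.7,85,.094);force()"
```

```text
t: 20.95
tool_pos: [0.6177, -0.127, 0.0883]
tool_rot: [2.116, 2.316, 0.003]
contact_force: [0.6, 0.4, -3.9]
opening: 0.0231
t 20.95 pos [ 617.7 -127.    88.3] yaw 0.09 -> shift [358.9  -8.7   2.6] turn -0.004
F rail [ 0.6  0.3 -3.9] yaw-torque [ 0.2  -0.09  0.01]
```

```bash
python3 -m creep '[[255,15,0,0,0],[255,50,-1,0,0],[255,85,-2,0,0],[255,120,-3,0,0],[255,155,-4,0,0],[255,190,-5,0,0],[255,225,-6,0,0],[255,260,-7,0,0],[255,295,-8,0,0],[255,325,-9,0,0],[255,348,-9,0,0],[255,358,-9,0,0]]'; python3 -m creep '[[255,0,0,0,0],[255,0,0,25,0],[255,0,0,50,0],[255,0,0,58,0],[255,0,0,61,0],[255,0,0,61,0]]'; python3 -c "
from h import *
go(577,229,23,.094);force()
for b in ctrl.outline_of('top','slat2')[:0]:pass
im=ctrl.get_image('top')
for l,z in(('slat2',.024),('blade',.023)):
    for b in ctrl.outline_of('top',l)[:2]: print(l,round(b['conf'],2),b['rect'],*rectw('top',b['mask'],z))
"
```

```text
t: 21.95
tool_pos: [0.5729, 0.2327, 0.0839]
tool_rot: [-2.114, -2.321, 0.002]
contact_force: [0.1, -0.3, -3.3]
opening: 0.0231
t: 22.45
tool_pos: [0.5746, 0.2279, 0.024]
tool_rot: [-2.12, -2.317, 0.004]
contact_force: [0.2, -0.1, -3.3]
opening: 0.0229
t 22.45 pos [574.6 227.9  24. ] yaw 0.089 -> shift [0.9 2.5 1. ] turn -0.005
F rail [ 0.2 -0.1 -3.3] yaw-torque [ 0.04  0.02 -0.03]
slat2 0.66 [270.6, 215.8, 46.9, 88.7] [563.2  73.3] [ 31.2 210.1] -0.367 [561.7  73.8] -0.37
slat2 0.63 [420.6, 201.7, 19.4, 88.4] [ 584.7 -240.4] [ 38.3 208.4] -0.053 [ 585.7 -239.5] -0.054
blade 0.92 [252.4, 228.5, 18.3, 81.5] [539.3 145.8] [ 24.  177.2] -0.046 [530.6 146. ] -0.055
```

```bash
python3 -m creep '[[255,-4,2,0.5,0],[255,-10,4,0.5,0],[255,-16,6,0.5,0],[255,-22,8,0.5,0],[255,-28,9,0.5,0],[255,-34,9,0.5,0],[255,-40,9,0.5,0],[255,-46,9,0.5,0],[255,-52,9,0.5,0],[255,-57,9,0.5,0],[255,-60,9,0.5,0],[255,-60,9,0.5,0]]'; python3 -c "
from h import *
go(595.9,155.4,23,.094);force()"
```

```text
t: 23.65
tool_pos: [0.5894, 0.1694, 0.0238]
tool_rot: [2.119, 2.318, -0.001]
contact_force: [-0.5, -0.6, -2.1]
opening: 0.023
t 23.65 pos [589.4 169.4  23.8] yaw 0.09 -> shift [-14.5   5.3   0.9] turn -0.004
F rail [-0.6 -0.5 -2.1] yaw-torque [-0.01 -0.03  0.07]
```

Next, approach the rail, then close the last of y in small steps.

```bash
python3 -m creep '[[255,-2,1,0,0],[255,-4,2,0,0],[255,-6,3,0,0],[255,-8,4,0,0],[255,-8,4,0,0]]'; python3 -c "
from h import *
go(595.9,155.4,23,.094);force()"; python3 -m creep '[[255,-1,0.3,0,0],[255,-2,0.7,0,0],[255,-3,1,0,0],[255,-3,1,0,0]]'; python3 -c "
from h import *
go(595.9,155.4,23,.094);force()"
```

```text
t: 24.07
tool_pos: [0.5943, 0.1624, 0.0239]
tool_rot: [2.119, 2.319, -0.0]
contact_force: [0.7, 0.3, -2.6]
opening: 0.0233
t 24.07 pos [594.3 162.4  23.9] yaw 0.09 -> shift [-7.1  0.9  0.9] turn -0.004
F rail [ 0.7  0.2 -2.6] yaw-torque [ 0.04 -0.04 -0.03]
t: 24.4
tool_pos: [0.5954, 0.1596, 0.0239]
tool_rot: [2.119, 2.319, 0.0]
contact_force: [-0.2, -0.0, -1.8]
opening: 0.0231
t 24.4 pos [595.4 159.6  23.9] yaw 0.09 -> shift [-4.3  0.1  0.9] turn -0.004
F rail [-0.2 -0.  -1.8] yaw-torque [ 0.15  0.07 -0.07]
```

```bash
python3 -m creep '[[255,-1,0.5,0,0],[255,-2,1,0,0],[255,-2,1,0,0]]'; python3 -c "
from h import *
go(595.9,155.4,23,.094);force()"; python3 -m creep '[[255,-1,0,0,0],[255,-1.5,0,0,0],[255,-1.5,0,0,0]]'; python3 -c "
from h import *
go(595.9,155.4,23,.094);force()"
```

```text
t: 24.65
tool_pos: [0.5959, 0.158, 0.0237]
tool_rot: [-2.118, -2.318, 0.001]
contact_force: [-3.8, 2.9, 0.3]
opening: 0.023
t 24.65 pos [595.9 158.   23.7] yaw 0.09 -> shift [-2.6 -0.2  0.7] turn -0.004
F rail [-3.5  3.3  0.3] yaw-torque [ 0.42  0.52 -0.01]
t: 24.9
tool_pos: [0.596, 0.1565, 0.0237]
tool_rot: [-2.118, -2.318, 0.001]
contact_force: [-3.5, 3.4, -0.9]
opening: 0.0228
t 24.9 pos [596.  156.5  23.7] yaw 0.09 -> shift [-1.1 -0.2  0.7] turn -0.004
F rail [-3.2  3.7 -0.9] yaw-torque [ 0.54  0.69 -0.03]
```

```bash
python3 -m creep '[[255,-1,-0.5,0,0],[255,-1.5,-0.5,0,0],[255,-1.5,-0.5,0,0]]'; python3 -c "
from h import *
go(595.9,155.4,23,.094);force()"; python3 -m creep '[[255,-1,0,0,0],[255,-1.5,0,0,0],[255,-1.5,0,0,0]]'
python3 - <<'E'
from h import *
go(595.9,155.4,23,.094);force()
im=ctrl.get_image("top")
for l,z in(("slat2",.024),("blade",.021)):
    for b in ctrl.outline_of("top",l)[:2]: print(l,round(b["conf"],2),b["rect"],*rectw("top",b["mask"],z))
E
```

```text
t: 25.15
tool_pos: [0.5961, 0.1553, 0.0238]
tool_rot: [-2.119, -2.318, -0.001]
contact_force: [-2.0, 5.1, -1.7]
opening: 0.0229
t 25.15 pos [596.1 155.3  23.8] yaw 0.09 -> shift [ 0.1 -0.2  0.8] turn -0.004
F rail [-1.5  5.3 -1.7] yaw-torque [ 0.8   0.48 -0.04]
t: 25.4
tool_pos: [0.596, 0.1549, 0.0239]
tool_rot: [-2.118, -2.316, -0.003]
contact_force: [-3.9, 7.1, -0.8]
opening: 0.0231
t 25.4 pos [596.  154.9  23.9] yaw 0.089 -> shift [ 0.5 -0.1  0.9] turn -0.005
F rail [-3.2  7.4 -0.8] yaw-torque [ 1.39  0.59 -0.11]
slat2 0.72 [299.4, 215.6, 17.1, 93.8] [557.1  45.4] [ 30.1 209.5] -0.033 [556.8  45.4] -0.032
slat2 0.62 [424.0, 202.3, 12.8, 88.0] [ 585.6 -239.4] [ 33.3 209.8] -0.039 [ 586.1 -239.1] -0.047
blade 0.65 [285.6, 219.2, 16.2, 79.6] [560.3  73.1] [ 26.3 175.9] -0.04 [550.   72.9] -0.041
```

```bash
python3 -m creep '[[255,0,0.5,0.3,0],[255,0,1.2,0.3,0.004],[255,0,1.2,0.3,0.004],[255,0,1.2,0.3,0.004],[255,0,1.2,0.3,0.004],[255,0,1.2,0.3,0.004]]'
python3 - <<'E'
from h import *
go(595.9,155.4,23,.094);force()
E
```

```text
t: 26.05
tool_pos: [0.5962, 0.1549, 0.0236]
tool_rot: [-2.121, -2.312, 0.001]
contact_force: [-7.0, 7.6, 3.3]
opening: 0.0232
t 26.05 pos [596.2 154.9  23.6] yaw 0.086 -> shift [ 0.5 -0.3  0.6] turn -0.008
F rail [-6.3  8.2  3.3] yaw-torque [1.21 1.26 0.01]
```

```bash
python3 -m creep '[[255,0,0,0,0],[170,0,0,0,0],[120,0,0,0,0],[110,0,0,0,0],[100,0,0,-10,0],[100,0,0,-40,0],[100,0,0,-80,0],[100,30,-20,-90,0],[100,65,-40,-90,0],[100,100,-60,-90,0],[100,135,-80,-90,0],[100,170,-100,-90,0]]'
python3 - <<'E'
from h import *
im=ctrl.get_image("top")
for k in range(2):
  for l,z in(("slat2",.024),("blade",.021),("bevel",.032),("lever",.046)):
    for b in ctrl.outline_of("top",l)[:2]: print(l,round(b["conf"],2),b["rect"],*rectw("top",b["mask"],z))
  if k==0: im=ctrl.get_image("top")
im2=ctrl.get_image("scene")
a=cv2.resize(im[190:310,235:355,::-1],(400,400),interpolation=cv2.INTER_CUBIC);b=cv2.resize(im2[210:330,280:400,::-1],(400,400),interpolation=cv2.INTER_CUBIC)
cv2.imwrite("pics/c10.png",np.hstack([a,b]))
E
```

```text
t: 27.05
tool_pos: [0.4834, 0.3153, 0.1155]
tool_rot: [2.124, 2.312, 0.004]
contact_force: [0.1, -0.8, 0.8]
opening: 0.0521
slat2 0.7 [422.7, 200.9, 14.1, 88.3] [ 584.7 -239.3] [ 33.3 208. ] -0.039 [ 584.9 -239.2] -0.049
slat2 0.7 [296.3, 216.9, 18.2, 89.9] [558.3  45.5] [ 30.1 207.2] -0.032 [559.4  45.4] -0.032
blade 0.67 [285.8, 217.0, 15.4, 84.5] [560.4  73.1] [ 25.3 180.2] -0.027 [551.2  73.3] -0.032
bevel 0.62 [246.5, 217.6, 56.6, 78.8] [561.4 117.8] [119.6 176.2] -0.009 [575.   94.4] 0.403
bevel 0.17 [335.5, 262.0, 10.7, 11.1] [536.1 -33.5] [29.4 29.5] 1.56 [536.2 -33.5] -1.452
lever 0.49 [267.1, 235.2, 32.3, 10.9] [603.7  96.7] [29.2 69.2] 1.565 [603.   91.4] -1.514
slat2 0.67 [296.1, 214.2, 18.6, 93.0] [556.9  46.4] [ 32.1 209.9] -0.033 [555.7  45.5] -0.035
slat2 0.64 [424.4, 199.5, 10.6, 90.5] [ 584.6 -239.4] [ 33.4 207.8] -0.039 [ 584.6 -239.1] -0.046
blade 0.95 [284.6, 216.5, 14.4, 83.3] [560.4  72.5] [ 23.5 175.8] -0.05 [550.1  73. ] -0.038
bevel 0.91 [245.1, 217.5, 56.2, 79.1] [563.9 118.5] [116.3 178.8] -0.039 [575.3  94. ] 0.377
lever 0.77 [268.2, 233.2, 30.4, 10.5] [605.9  95.6] [29.2 67. ] 1.565 [604.2  88.9] -1.485
lever 0.18 [181.4, 161.0, 296.4, 143.6] [606.  -20.2] [288.9 664.5] -1.474 [600.8 -20.6] -1.522
```

View pics/c10.png

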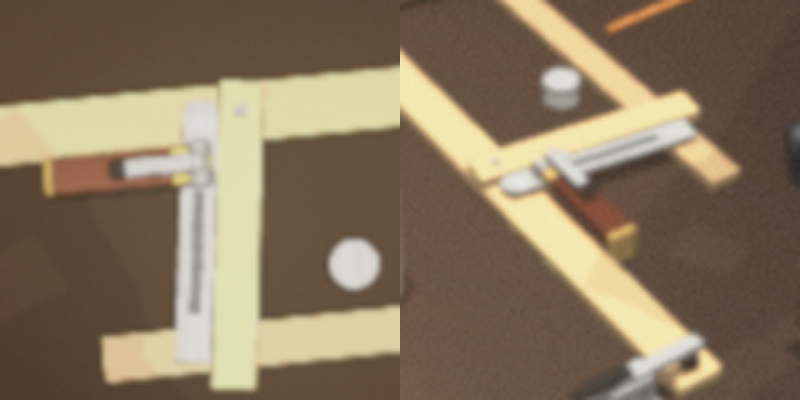

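It looks seated: blade along slat2's left side, stock on the rail, lever flat. One sub-pixel check of the two slats' slants before handing in.

Run:
```python
from h import *
im=ctrl.get_image("top").astype(float)[:,:,:2].sum(2)
def fit(rows,c0,c1,z,fall=True,rowscan=True):
    P=[]
    for r in rows:
        p=im[r,c0:c1] if rowscan else im[c0:c1,r]; th=(p.max()+p.min())/2
        i=np.nonzero((p[:-1]>=th)&(p[1:]<th))[0]
        if len(i): i=i[-1]; e=c0+i+(th-p[i])/(p[i+1]-p[i]); P.append((e,r) if rowscan else (r,e))
    W=unproj("top",P,z)*1000
    if rowscan: f=np.polyfit(W[:,0],W[:,1],1);return round(np.arctan(f[0]),4),len(P),(W[:,1]-np.polyval(f,W[:,0])).std().round(2)
    f=np.polyfit(W[:,1],W[:,0],1);return round(-np.arctan(f[0]),4),len(P),(W[:,0]-np.polyval(f,W[:,1])).std().round(2)
print("slat1",fit(range(226,268),424,447,.024));print("slat2",fit(range(236,280),302,325,.024))
```

```text
slat1 (np.float64(-0.045), 42, np.float64(0.23))
slat2 (np.float64(-0.0385), 44, np.float64(0.23))
```

```bash
python3 -c "
from station import ctrl
print(ctrl.finish_job(),ctrl.get_obs()['t'])"
```

```text
the job is handed in; nothing more can be done
the job is handed in; nothing more can be done
```

I set the bevel in the fixed slat's corner, laid its lever down, carried it to the loose slat and pressed it home there. The job is handed in at about 27 s, well inside the 69 s limit. The simulator gives no verdict.

- **Fixed slat:** My first press did not seat the bevel. The picture showed only the blade tip touching and the pivot about 8 mm off, because the push had gone into friction. I regripped with the weight off the bench and pressed again. It then bore at about 6.5 N on both the rail and the slat, and the picture showed the blade flush (yaw −0.050 rad against −0.047 rad for the slat).
- **Lever:** I pushed it round its arc with the shut fingers until it stopped hard at about 17 N. It lay flat and the bevel was still in the corner.
- **Loose slat:** The blade swung the slat round. The final press was about 6 N on the rail and 8 N towards the slat, at the wrist. I then let go and backed the arm off.

**Last checks:** An edge fit put the two slats within 0.0065 rad of each other (−0.0385 and −0.045 rad). Two coarser network measurements put that gap nearer 0.01 to 0.015 rad, still inside the 0.03 limit. In the last picture the blade lay along the slat, the stock along the rail, and the lever flat. I measured the bevel's angle to the rail only by eye and feel, not by a separate fit. The tin still measures where it started; I did not check the other bystanders by number, and nothing looked shifted in the pictures that showed them.

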